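Lock the drip drawer back into the tea tray

TASK

Put the emptied drip drawer back into the bamboo tea tray: take it by its pull, slide it over the table into the tray's mouth and press it fully home against the sprung stop. Hold it pressed there until the slow brass latch pin has sunk down behind the drawer's rim, then let go, so that the drawer stays locked in. Leave the teapot, pitcher and cups on the tray where they stand.

Things in the scene. Friction and masses are not known exactly. Their poses are not given: they have to be found in the camera images.
- tray: bamboo tea tray fixed to the table, 240 (x) x 280 (y) x 44 mm; origin: centre of its underside; +x = the way the drawer goes in. A tunnel (98 mm wide, 36 mm high, open to the table, flared at the mouth) runs in along y=0 from the -x side. Drawer fully home on the fixed rubber stop: same yaw as the tray, drawer origin at tray x=-73 mm, y=0, z=0, pull wholly outside the mouth
- tray_mouth (a point): centre of the tray's mouth at table height, tray x = -120 mm; the deck above it is 36 to 44 mm above the table, with a 6 mm raised edge on the other three sides
- drawer: loose bamboo drip drawer on the table, 250 g: open box 90 mm wide (y), 30 mm high, x=-51 to +40, then a ramped nose 80 mm wide sloping from 30 mm high at x=+40 to about 13 mm at the tip, x=+75. Origin: underside, centre line; +x is the leading end, z up. The ramp lifts the latch pin; the pin then drops behind the rim wall (x=34 to 40) into the box
- drawer_pull (a point): grip point on the pull, a dark wooden block on the drawer's trailing end: 34 mm long (drawer x=-85 to -51), 30 mm wide (y), 50 mm high; the point is at drawer x=-70, y=0, 36 mm above the table. Grip from above across the 30 mm width (closing along drawer y)
- latch_pin (a joint): height in m of the brass latch pin above its lowest position: 0 = down (at the start, and when locked), about 0.012 riding on the drawer's rim. Sprung downward with 2 to 3 N and damped: it takes about 1.5 s to sink. It goes through the deck at tray x=-46 mm, y=0 and is worked by the drawer alone
- pin_top (a point): top of the latch pin's 20 mm brass knob above the deck, about 62 mm above the table when down
- stop_pad (a joint): how far in m the sprung stop pad deep in the tunnel is pressed in: 0 = out, 0.012 = drawer on the fixed stop. The drawer meets it 12 mm before home; it pushes back with 8 N at first, 13 N when in, and shoves the drawer some millimetres back if let go before the pin is down. The pin can drop only in the drawer's last 3 mm
- teapot: unglazed clay teapot, 80 mm body, 77 mm high, standing on the far half of the deck; origin: centre of its underside. Bystander
- pitcher: clear pitcher, 68 mm across, 75 mm high, on the deck; origin: centre of its underside. Bystander
- cup_a: small ivory cup, 54 mm across, 36 mm high, on the deck; origin: centre of its underside. Bystander
- cup_b: second ivory cup of the same size, on the deck. Bystander

How it is judged (in metres and radians):
On the way, in this order (a step that is already met when the one before it is completed fails the run):
1. the drawer presses the sprung stop in while the latch pin rides up on the drawer (value of joint stop_pad above 0.005 m and value of joint latch_pin above 0.007 m and x of drawer in the frame of tray above -0.083 m), for 0.02 s.
2. the drawer is pressed against the stop until the pin has sunk behind its rim (value of joint stop_pad above 0.007 m and value of joint latch_pin below 0.004 m and x of drawer in the frame of tray above -0.079 m), for 0.2 s.
At the end, for the whole second after the job is handed in: The drawer lies flat in the tray within 6 mm of the fixed stop, still pressing the sprung pad in by more than 7 mm, held by the latch pin, which is down to within 4 mm of its lowest position; the drawer is in line with the tray to 0.1 rad and at rest (all of step 2 and angle between drawer's own z axis and vertical below 0.08 rad and angle between the x axis of drawer and the x axis of tray, either way round below 0.1 rad and linear speed of drawer below 0.01 m/s); the robot touches nothing.
It fails at once if the teapot, the pitcher or a cup is moved by more than 15 mm or tipped (distance of any of teapot, pitcher, cup_a, cup_b from where it was at the start of the episode above 0.015 m or angle between any of teapot, pitcher, cup_a, cup_b's own z axis and vertical above 0.3 rad).
It also fails if it takes over 51 s, if anything falls off the work surface, if the arm or the gripper's body presses on something with over 40 N, if the wrist force passes 120 N, or if a joint passes its speed limit or range.

ROBOT

A 6-joint arm with a two-finger parallel gripper is mounted at the origin on the work surface. World frame = base frame: x ahead of the robot, y to its left, z up, the work surface at z = 0. Lengths are in m, angles in degrees, forces in N, time in s.
With the tool pointing down it reaches from about 0.375 to 0.9 m from the base axis. Payload 3.1 kg.
Tool frame: the origin (TCP) lies midway between the tips of the shut fingers; the grasp point (between the pads) lies 19 mm behind it; z points along the fingers, y is the line along which they close (so a half turn about z gives the same grasp; the last joint's range is limited). The gripper opens to 87 mm and grips with 3 to 60 N. Pads are 19 mm wide; open, the fingers measure 117 mm over their backs; the gripper's body (75 mm by 190 mm) begins 51 mm behind the grasp point.
Start: joints at [-83.05, 30.224, 82.088, -0, 67.689, -10.227], TCP at [0.185, -0.597, 0.223] pointing down, gripper open.
Joint ranges: [-176.69, 176.69], [-43.24, 126.21], [12.49, 139.97], [-82, 262], [0, 151.66], [-163.58, 163.58]. Speed limits (degrees/s): [159.86, 159.86, 180, 180, 180, 180].

INTERFACE

Orientations are given as a 3x3 rotation matrix whose columns are the frame's x, y, z axes.
In Python, from rig import bot gives the robot as it stands.
- The arm moves only by the tool move_tool, called after "Emit:" as name(argument=value, ...), one argument or row to a line, values as JSON. Schema: {"type":"object","properties":{"motion":{"type":"string"},"only":{"type":"string"},"quiet":{"type":"boolean"},"lines":{"type":"string"}},"required":["motion"],"additionalProperties":false}. motion is a string of 1 to 20 rows, one to a line, with the numbers parted by commas; each row has 7 numbers: dx, dy, dz in m, then a rotation vector rx, ry, rz in degrees, then the opening from 0.0 (shut) to 1.0 (fully open); each row is the pose to reach, as a shift and turn from the pose commanded when the call began, along the tool's axes at that moment; what a row does not reach only later rows make up. A row lasts 1/10 s, in which the tool goes at most 0.05 m and 8.59 degrees, less where a joint would pass 70% of its speed; a pose out of reach is approached as far as the arm can. The fingers move at their own pace and stop on an object; the grip force is fixed at half the most. Time passes only in rows, so rows that do not move let the fingers close. The tool returns the time, the measured TCP pose, the force, the opening and the grip force at its end. only (a regular expression) keeps the lines of the reply that match it, lines (a string "A,B") keeps lines A to B, and quiet returns only ok. Input that does not fit is refused with a message, and nothing moves.
- bot.read_state(): the state, without advancing time (a new reading comes with each control period).
- bot.capture(name): name is "scene" or "side" or "wrist"; returns a dict with "color" (400x640x3 uint8, red, green, blue), "K" (3x3 intrinsics, pixels), "view" (4x4, takes a point from world to camera coordinates); the wrist camera has in their place "mount" (4x4, takes a point from camera to tool coordinates, whose origin is the TCP and whose axes are the flange's). Camera axes: x right, y up, looking along -z (the intrinsics and any distortion apply to the point x, -y, -z); pixel columns grow to the right and rows downward; lengths in m; the calibration is good to about 2 mm. A picture is of the moment at which its call begins: read the wrist's pose just before it. There is no depth.
- bot.hand_in(): hands the job in; it is judged then, once.
The state is a dict: "time_s": time; "joint_positions": joint angles; "qvel": joint speeds; "tau": joint torques, N m; "position": TCP position; "tcp_rot": TCP orientation; "force": force on the tool from outside, world axes, zero at the start; "moment": the same for the moment, N m; "opening": opening from 0.0 (shut) to 1.0 (fully open); "grasp_force": force on a finger pad.
Only numpy, scipy, OpenCV 4.12 (cv2) and the standard library are available. Lean on these libraries where they do the work, as an engineer would, in place of code of your own. Each camera call takes 0.05 s, during which the arm holds its last target. There are 200 camera calls.

## Working session

There is one attempt and no reset: what is moved stays moved. The work goes in short steps, Python scripts to look and compute and a tool call to move; the robot and the scene stay as the last step left them, time stands still between calls to the robot, and variables do not carry over. Pictures are saved under pics/ and viewed, at most 10 in all, crops included, and the job is handed in when it is done.

```bash
ls; mkdir -p pics; python3 - <<'E'
from rig import bot
import cv2,numpy as np
for n in("scene","side","wrist"):
    s=bot.read_state()
    c=bot.capture(n); cv2.imwrite(f"pics/{n}0.png",c["color"][:,:,::-1])
    print(n,c["K"].round(1).tolist(),[k for k in c]); print(np.round(c.get("view",c.get("mount")),3).tolist())
    np.savez(f"pics/{n}0.npz",**{k:v for k,v in c.items() if k in("color","K","view","mount","dist")},p=s["position"],R=s["tcp_rot"])
print(s)
E
```

```text
pics
rig.py
scene [[393.5, 0.0, 322.9], [0.0, 393.5, 201.2], [0.0, 0.0, 1.0]] ['color', 'K', 'view']
[[-0.629, 0.777, -0.003, 0.274], [-0.44, -0.353, 0.826, 0.219], [0.641, 0.521, 0.564, -1.228], [0.0, 0.0, 0.0, 1.0]]
side [[408.7, 0.0, 321.8], [0.0, 408.7, 199.1], [0.0, 0.0, 1.0]] ['color', 'K', 'view']
[[-0.84, -0.543, -0.009, 0.511], [0.357, -0.565, 0.744, -0.2], [-0.409, 0.622, 0.668, -0.66], [0.0, 0.0, 0.0, 1.0]]
wrist [[322.2, 0.0, 320.4], [0.0, 322.2, 199.1], [0.0, 0.0, 1.0]] ['color', 'K', 'mount']
[[-0.001, 0.958, 0.288, 0.08], [1.0, 0.001, 0.001, 0.0], [0.001, 0.288, -0.958, -0.162], [0.0, 0.0, 0.0, 1.0]]
{'time_s': 0.1, 'joint_positions': array([-8.30487227e+01,  3.02722655e+01,  8.21480983e+01,  1.10349992e-03,
        6.76897636e+01, -1.02245092e+01]), 'qvel': array([-0.01775807, -0.22429291, -0.08404477,  0.00709934,  0.05045365,
        0.00839601]), 'tau': array([ 1.61731332e-04, -4.40984488e+01, -1.77150536e+01,  6.34357240e-02,
        5.33721631e-02, -3.58651528e-05]), 'position': array([ 0.18454782, -0.59645265,  0.22168948]), 'tcp_rot': array([[ 9.55405448e-01,  2.95297112e-01, -2.14933754e-04],
       [ 2.95296973e-01, -9.55403605e-01,  1.91011214e-03],
       [ 3.58702115e-04, -1.88840083e-03, -9.99998153e-01]]), 'force': array([-0.15478526,  0.42528698,  0.0016061 ]), 'moment': array([-0.04451234, -0.01506929, -0.01951615]), 'grasp_force': 0.0, 'opening': 1.0003108616567098}
```

View pics/scene0.png

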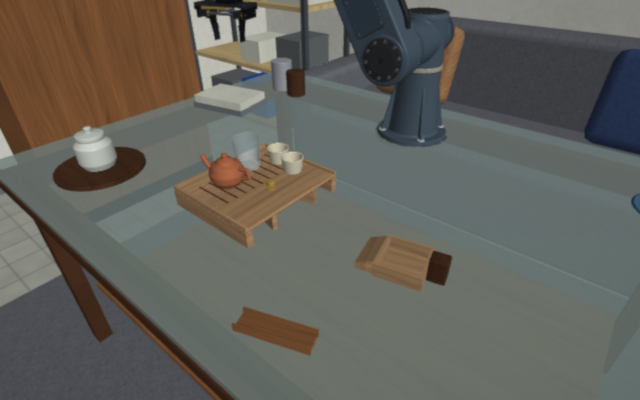

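View pics/side0.png

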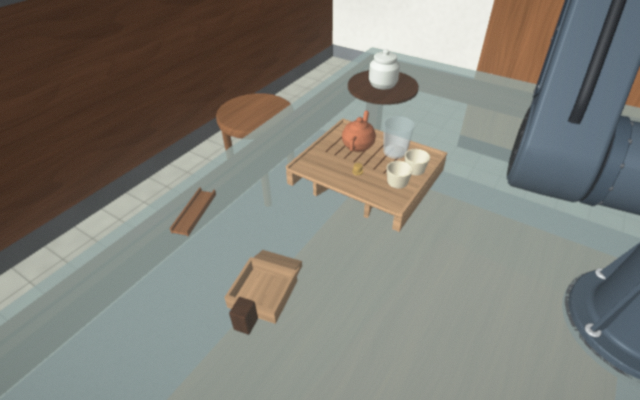

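View pics/wrist0.png

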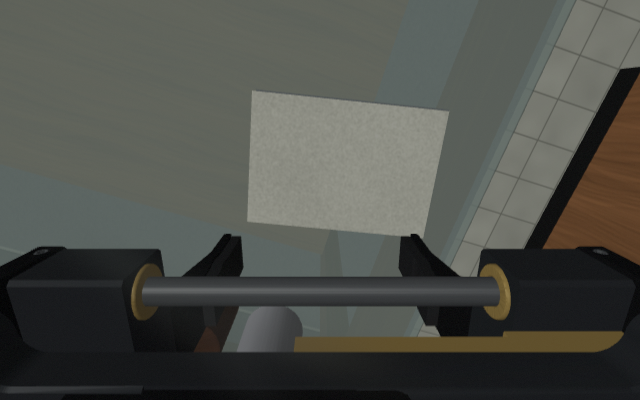

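The scene and side views show the drawer with its dark pull (scene ≈(440,267), side ≈(243,316)). The tray mouth faces the drawer: its front edge runs (248,240)–(335,185) in scene and (290,175)–(398,222) in side. I'll zoom in.

```bash
python3 - <<'E'
import cv2,numpy as np
a=cv2.imread("pics/scene0.png");b=cv2.imread("pics/side0.png")
def c(i,x,y,w=100,h=75): return cv2.resize(i[y:y+h*2//2,x:x+w],(400,300),interpolation=cv2.INTER_CUBIC)
# 4x zoom crops with known origins
m=np.vstack([np.hstack([c(a,245,170),c(a,355,222)]),np.hstack([c(b,345,160),c(b,215,245)])])
m2=np.hstack([cv2.resize(a[130:250,170:340],None,fx=2.3,fy=2.3,interpolation=3),cv2.resize(b[115:235,280:450],None,fx=2.3,fy=2.3,interpolation=3)])
cv2.imwrite("pics/m1.png",m);cv2.imwrite("pics/m2.png",m2);print(m2.shape)
E
```

```text
(276, 782, 3)
```

View pics/m1.png

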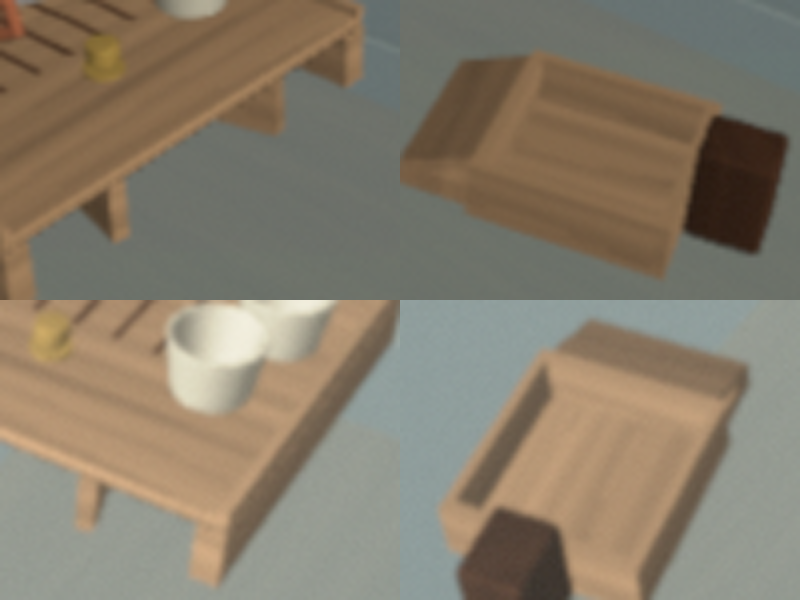

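View pics/m2.png

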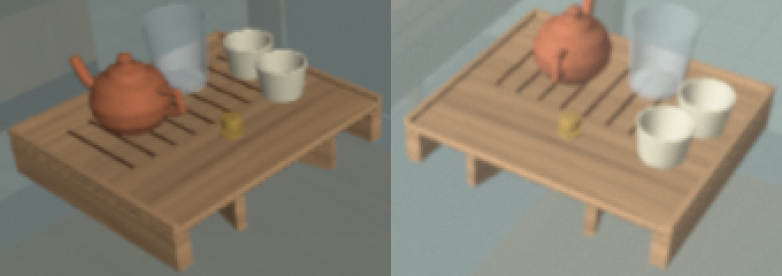

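Now I can read the points: tray front corners, pin knob and pull top in both views. Triangulating them.

```bash
cat > h.py <<'E'
import numpy as np
def load(n):
    d=np.load(f"pics/{n}.npz"); K=d["K"]
    if "view" in d: V=d["view"]; Rwc=V[:3,:3].T; o=-Rwc@V[:3,3]
    else:
        M=d["mount"]; R=d["R"]; Rwc=R@M[:3,:3]; o=d["p"]+R@M[:3,3]
    return K,Rwc,o
def ray(n,uv):
    K,R,o=load(n); q=np.linalg.inv(K)@[uv[0],uv[1],1]
    d=R@[q[0],-q[1],-q[2]]; return o,d/np.linalg.norm(d)
def plane(n,uv,z):
    o,d=ray(n,uv); return o+d*(z-o[2])/d[2]
def tri(a,ua,b,ub):
    o,d=ray(a,ua);p,e=ray(b,ub)
    s,t=np.linalg.lstsq(np.c_[d,-e],p-o,rcond=None)[0]
    A,B=o+s*d,p+t*e; return (A+B)/2,np.linalg.norm(A-B)
E
python3 - <<'E'
from h import *
np.set_printoptions(precision=4,suppress=True)
T={'FL':((246.3,228.8),(286,168)),'FR':((335,173.8),(401.8,215)),'FLfoot':((252.6,246.5),(287.4,183.7)),'pin':((271,180),(358,164)),'pulltop':((441,258),(243,305))}
r={}
for k,(a,b) in T.items():
    r[k],e=tri("scene0",a,"side0",b); print(k,r[k],round(e,4))
d=r['FR']-r['FL'];print(np.linalg.norm(d),np.degrees(np.arctan2(d[1],d[0]))+90)
for p in [(435,250.8),(451.8,255.8),(447.5,265.8),(430,260)]: print(plane("scene0",p,.05))
print('ramp/box back corners', plane("scene0",(355+320/4,222+105/4),.03),plane("scene0",(355+262/4,222+265/4),.03),plane("scene0",(355+138/4,222+52/4),.03),plane("scene0",(355+70/4,222+165/4),.03))
E
```

```text
FL [0.6896 0.0186 0.0455] 0.001
FR [0.413  0.0182 0.0421] 0.0029
FLfoot [0.6859 0.0242 0.0038] 0.0029
pin [ 0.551  -0.0541  0.0632] 0.0033
pulltop [0.5349 0.3412 0.0483] 0.0049
0.27656930483290465 -89.90811435495218
[0.5272 0.3281 0.05  ]
[0.521  0.3564 0.05  ]
[0.5489 0.3612 0.05  ]
[0.5543 0.3319 0.05  ]
ramp/box back corners [0.4979 0.3173 0.03  ] [0.6042 0.3429 0.03  ] [0.5171 0.2318 0.03  ] [0.6037 0.2492 0.03  ]
```

Emit:
move_tool(
  motion="0.4965,-0.3667,-0.058,0,0,-73,1\n0.4965,-0.3667,-0.058,0,0,-73,1\n0.4965,-0.3667,-0.058,0,0,-73,1\n0.4965,-0.3667,-0.058,0,0,-73,1\n0.4965,-0.3667,-0.058,0,0,-73,1\n0.4965,-0.3667,-0.058,0,0,-73,1\n0.4965,-0.3667,-0.058,0,0,-73,1\n0.4965,-0.3667,-0.058,0,0,-73,1\n0.4965,-0.3667,-0.058,0,0,-73,1\n0.4965,-0.3667,-0.058,0,0,-73,1\n0.4965,-0.3667,-0.058,0,0,-73,1\n0.4965,-0.3667,-0.058,0,0,-73,1\n0.4965,-0.3667,-0.058,0,0,-73,1\n0.4965,-0.3667,-0.058,0,0,-73,1\n0.4965,-0.3667,-0.058,0,0,-73,1\n0.4965,-0.3667,-0.058,0,0,-73,1",
)

```text
time_s: 1.75
position: [0.5497, -0.101, 0.2802]
tcp_rot: [[-0.002, 1.0, -0.001], [1.0, 0.002, -0.0], [-0.0, -0.001, -1.0]]
force: [-0.6, -0.4, -0.2]
opening: 0.997
grasp_force: 0.0
```

```bash
cat > cap.py <<'E'
import sys,cv2,numpy as np
from rig import bot
n=sys.argv[1]; cam=sys.argv[2] if len(sys.argv)>2 else "wrist"
s=bot.read_state(); c=bot.capture(cam)
cv2.imwrite(f"pics/{n}.png",c["color"][:,:,::-1])
np.savez(f"pics/{n}.npz",**{k:c[k] for k in c},p=s["position"],R=s["tcp_rot"])
print(s["time_s"],s["position"].round(4),s["tcp_rot"].round(4).tolist())
E
python3 cap.py w1
```

```text
1.75 [ 0.5497 -0.101   0.2802] [[-0.0019, 1.0, -0.0014], [1.0, 0.0019, -0.0], [-0.0, -0.0014, -1.0]]
```

View pics/w1.png

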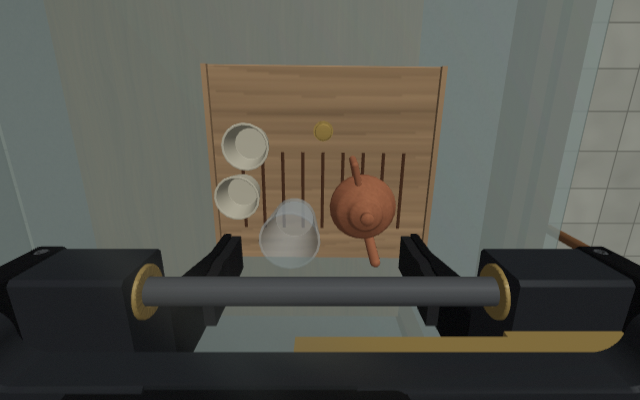

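Wrist view: the tray front edge is at row ≈66 (cols 205–445), the pin knob at (323,131), and the nearest cup's rim centre at (245,147).

Emit:
move_tool(
  motion="0.39,-0.01,0.03,0,0,-10,1\n0.39,-0.01,0.03,0,0,-10,1\n0.39,-0.01,0.03,0,0,-10,1\n0.39,-0.01,0.03,0,0,-10,1\n0.39,-0.01,0.03,0,0,-10,1\n0.39,-0.01,0.03,0,0,-10,1\n0.39,-0.01,0.03,0,0,-10,1\n0.39,-0.01,0.03,0,0,-10,1\n0.39,-0.01,0.03,0,0,-10,1\n0.39,-0.01,0.03,0,0,-10,1\n0.39,-0.01,0.03,0,0,-10,1",
)

```text
time_s: 2.9
position: [0.5397, 0.2879, 0.2505]
tcp_rot: [[-0.175, 0.985, -0.0], [0.985, 0.175, -0.001], [-0.001, -0.001, -1.0]]
force: [-0.3, -0.2, -0.3]
opening: 0.998
grasp_force: 0.0
```

```bash
python3 cap.py w2
python3 - <<'E'
from h import *
import cv2
np.set_printoptions(precision=4,suppress=True)
g=cv2.imread("pics/w1.png").astype(float)
f=g[:,:,2]-g[:,:,0]; f=cv2.GaussianBlur(f,(5,3),0)
G=np.abs(np.diff(f,axis=0))
pts=[]
for c in range(215,436,5):
    r=50+np.argmax(G[50:80,c]); y=G[r-1:r+2,c]; r=r+.5+(y[0]-y[2])/(2*(y[0]-2*y[1]+y[2])); pts.append((c,r))
pts=np.array(pts); k=np.polyfit(pts[:,0],pts[:,1],1); e=pts[:,1]-np.polyval(k,pts[:,0]); print(k,e.std())
P=[plane("w1",(c,np.polyval(k,c)),.044) for c in (215,435)]
d=P[1]-P[0]; print('edge',P,'yaw',np.degrees(np.arctan2(d[1],d[0]))-90)
for r in (66.5,): print('corners',plane("w1",(205,65),.044),plane("w1",(445,68),.044))
print('pin',plane("w1",(323,131),.062), tri("w1",(323,131),"side0",(358,164)), tri("w1",(323,131),"scene0",(271,180)))
print('cup',plane("w1",(245,147),.08))
# knob centroid
hsv=cv2.cvtColor(g.astype('uint8'),cv2.COLOR_BGR2HSV); m=cv2.inRange(hsv,(20,130,60),(32,255,255))
m[:100]=0;m[160:]=0;m[:,:290]=0;m[:,360:]=0; ys,xs=np.nonzero(m); print('knob px',xs.mean(),ys.mean(),len(xs))
E
```

```text
2.9 [0.5397 0.2879 0.2505] [[-0.1747, 0.9846, -0.0005], [0.9846, 0.1747, -0.0009], [-0.0008, -0.0006, -1.0]]
[ 0.0121 60.9475] 0.06383625688731966
edge [array([0.4289, 0.0209, 0.044 ]), array([0.6811, 0.0182, 0.044 ])] yaw -90.60384303581687
corners [0.4173 0.0194 0.044 ] [0.6928 0.0164 0.044 ]
pin [ 0.5528 -0.0533  0.062 ] (array([ 0.5517, -0.0537,  0.0652]), np.float64(0.002513601588380511)) (array([ 0.5523, -0.0528,  0.0627]), np.float64(0.0014565044875486134))
cup [ 0.4654 -0.0695  0.08  ]
knob px 322.7766323024055 130.57388316151201 291
```

View pics/w2.png

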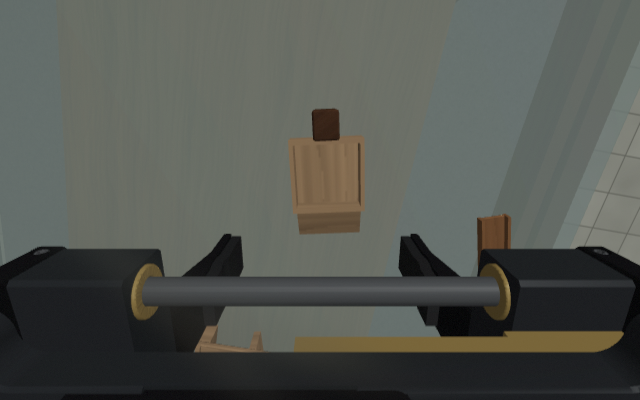

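Wrist view 2: pull at ≈(326,124), drawer box spanning (290–364, 138–210), tray legs just visible at the bottom.

```bash
python3 - <<'E'
from h import *
import cv2
np.set_printoptions(precision=4,suppress=True)
g=cv2.imread("pics/w2.png"); m=((g[:,:,2]<95)&(g[:,:,2].astype(int)-g[:,:,0]>12)).astype('uint8'); m[:95]=0;m[150:]=0;m[:,:300]=0;m[:,350:]=0
m=cv2.morphologyEx(m,cv2.MORPH_OPEN,np.ones((3,3)))
c=max(cv2.findContours(m,0,1)[0],key=cv2.contourArea); r=cv2.minAreaRect(c); b=cv2.boxPoints(r);print(r)
P=np.array([plane("w2",p,.05) for p in b]);print(P, P.mean(0))
# box side outer edges
f=cv2.GaussianBlur(g[:,:,2].astype(float)-g[:,:,0],(3,3),0); G=np.abs(np.diff(f,axis=1)); L=[];R=[]
for y in range(148,200,2):
    L.append((280+np.argmax(G[y,280:297])+.5,y)); R.append((357+np.argmax(G[y,357:375])+.5,y))
for n,E in(('L',L),('R',R)):
    E=np.array(E); k=np.polyfit(E[:,1],E[:,0],1); A,B=[plane("w2",(np.polyval(k,y),y),.03) for y in(148,200)]
    d=B-A; print(n,A,B,np.degrees(np.arctan2(d[1],d[0])), (E[:,0]-np.polyval(k,E[:,1])).std())
mm=((f>25)).astype('uint8');print([ (y) for y in range(125,245) if f[y,340]>25][:1],[ (y) for y in range(125,245) if f[y,345]>25][-1:])
# scene cross-check of pull top centre
a=cv2.imread("pics/scene0.png"); 
print(tri("w2",r[0],"scene0",(441,258)))
E
```

```text
((325.5, 124.0), (32.0, 27.0), 90.0)
[[0.5184 0.3586 0.05  ]
 [0.5471 0.3637 0.05  ]
 [0.5536 0.3301 0.05  ]
 [0.5241 0.3248 0.05  ]] [0.5358 0.3443 0.05  ]
L [0.4974 0.3084 0.03  ] [0.5113 0.2456 0.03  ] -77.51589225390926 0.28914164838995937
R [0.5866 0.3241 0.03  ] [0.6003 0.2613 0.03  ] -77.73975042661714 0.0
[136] [231]
(array([0.5359, 0.3441, 0.0482]), np.float64(0.0007252421743321595))
```

Emit:
move_tool(
  motion="0.058,0.006,0.05,0,0,-1.4,1\n0.058,0.006,0.10,0,0,-1.4,1\n0.058,0.006,0.14,0,0,-1.4,1\n0.058,0.006,0.18,0,0,-1.4,1\n0.058,0.006,0.21,0,0,-1.4,1\n0.058,0.006,0.2315,0,0,-1.4,1\n0.058,0.006,0.2315,0,0,-1.4,1\n0.058,0.006,0.2315,0,0,-1.4,0\n0.058,0.006,0.2315,0,0,-1.4,0\n0.058,0.006,0.2315,0,0,-1.4,0\n0.058,0.006,0.2315,0,0,-1.4,0\n0.058,0.006,0.2315,0,0,-1.4,0\n0.058,0.006,0.2315,0,0,-1.4,0\n0.058,0.006,0.2315,0,0,-1.4,0\n0.058,0.006,0.2315,0,0,-1.4,0",
)

```text
time_s: 4.45
position: [0.535, 0.348, 0.019]
tcp_rot: [[-0.201, 0.98, -0.0], [0.98, 0.201, -0.0], [-0.0, -0.0, -1.0]]
force: [-1.7, 0.6, 0.3]
opening: 0.358
grasp_force: 0.5
```

```bash
python3 cap.py w3 >/dev/null; python3 cap.py s3 scene; python3 cap.py d3 side|tail -0
```

```text
4.5 [0.535 0.348 0.019] [[-0.201, 0.9796, -0.0003], [0.9796, 0.201, -0.0001], [-0.0, -0.0003, -1.0]]Exception ignored on flushing sys.stdout:
BrokenPipeError: [Errno 32] Broken pipe
```

Emit:
move_tool(
  motion="0,0,0,0,0,0,0\n0,0,0,0,0,0,0\n0,0,0,0,0,0,0\n0,0,0,0,0,0,0\n-0.01,-0.0007,0,0,0,1,0\n-0.025,-0.002,0,0,0,2,0\n-0.04,-0.003,0,0,0,3,0\n-0.055,-0.004,0,0,0,4,0\n-0.07,-0.005,0,0,0,5.2,0\n-0.085,-0.006,0,0,0,6.4,0\n-0.1,-0.007,0,0,0,7.6,0\n-0.115,-0.008,0,0,0,8.8,0\n-0.13,-0.0095,0,0,0,10,0\n-0.145,-0.0105,0,0,0,11.2,0\n-0.155,-0.011,0,0,0,12,0\n-0.159,-0.0115,0,0,0,12.2,0\n-0.159,-0.0115,0,0,0,12.2,0\n-0.159,-0.0115,0,0,0,12.2,0",
)

```text
time_s: 6.4
position: [0.5557, 0.1895, 0.019]
tcp_rot: [[0.01, 1.0, -0.0], [1.0, -0.01, -0.001], [-0.001, -0.0, -1.0]]
force: [0.6, -2.0, -1.0]
opening: 0.344
grasp_force: 30.0
```

```bash
python3 cap.py s4 scene;python3 cap.py d4 side >/dev/null; python3 cap.py w4 >/dev/null
python3 - <<'E'
import cv2,numpy as np
a=cv2.imread("pics/s4.png");b=cv2.imread("pics/d4.png");w=cv2.imread("pics/w4.png")
z=lambda i,x,y:cv2.resize(i[y:y+120,x:x+160],(400,300),interpolation=3)
cv2.imwrite("pics/m4.png",np.vstack([np.hstack([z(a,250,150),z(b,270,150)]),np.hstack([cv2.resize(w,(400,300)),z(w,240,90)])]))
E
```

```text
6.4 [0.5557 0.1895 0.019 ] [[0.01, 1.0, -0.0002], [0.9999, -0.01, -0.0009], [-0.0009, -0.0002, -1.0]]
```

View pics/m4.png

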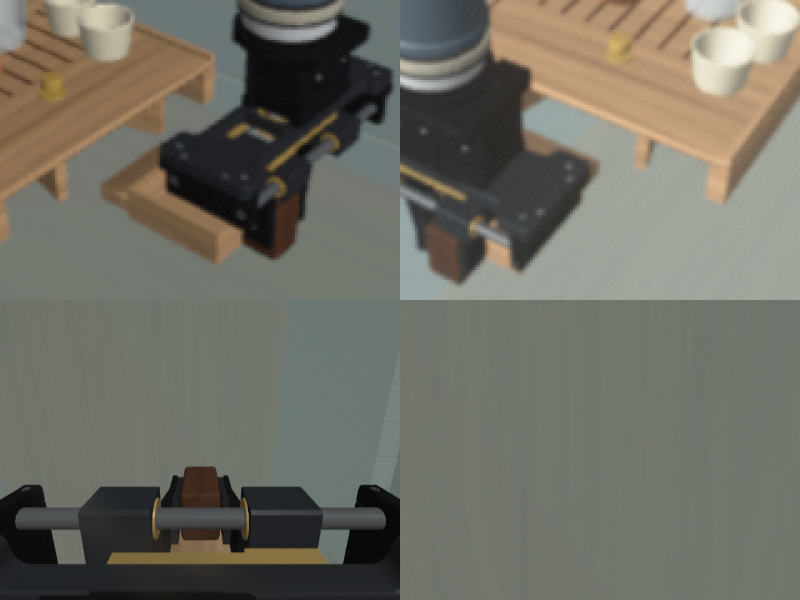

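The drawer is gripped at 30 N and lies in line before the mouth. The inner legs are visible in scene, so I'll check the mouth centre from their feet.

```bash
python3 - <<'E'
from h import *
np.set_printoptions(precision=4,suppress=True)
for n,o,P in (("scene0",(245,170),[(128,239),(114,242),(270,129),(284,134)]),("side0",(345,160),[(80,226),(96,230)])):
    for p in P: print(n,plane(n,(o[0]+p[0]/4,o[1]+p[1]/4),0))
for p in [(472,183),(490,186)]: print('sideL',plane("side0",((p[0]-391)/2.3+280,p[1]/2.3+115),0))
# drawer front corner and trailing corner in s4 (top, z=.03)
for p in [(105,187),(127,170+24),(215,240),(243,228)]: print('s4',plane("scene0",(250+p[0]/2.5,150+p[1]/2.5),.03))
E
```

```text
scene0 [0.6156 0.0228 0.    ]
scene0 [0.6219 0.0189 0.    ]
scene0 [0.4917 0.0151 0.    ]
scene0 [0.4906 0.0246 0.    ]
side0 [0.4898 0.0184 0.    ]
side0 [0.4814 0.0166 0.    ]
sideL [0.6154 0.0161 0.    ]
sideL [0.5984 0.0105 0.    ]
s4 [0.6112 0.0633 0.03  ]
s4 [0.6069 0.083  0.03  ]
s4 [0.6073 0.1709 0.03  ]
s4 [0.5831 0.1791 0.03  ]
```

Emit:
move_tool(
  motion="-0.008,0,0,0,0,0,0\n-0.016,0,0,0,0,0,0\n-0.024,0,0,0,0,0,0\n-0.032,0,0,0,0,0,0\n-0.04,0,0,0,0,0,0\n-0.048,0,0,0,0,0,0\n-0.056,0,0,0,0,0,0\n-0.064,0,0,0,0,0,0\n-0.072,0,0,0,0,0,0\n-0.08,0,0,0,0,0,0\n-0.08,0,0,0,0,0,0\n-0.08,0,0,0,0,0,0",
)

```text
time_s: 7.75
position: [0.5548, 0.1092, 0.019]
tcp_rot: [[0.011, 1.0, -0.0], [1.0, -0.011, -0.001], [-0.001, -0.0, -1.0]]
force: [0.2, -0.9, -1.5]
opening: 0.34
grasp_force: 30.0
```

```bash
python3 -c "
from rig import bot;print(bot.read_state()['moment'])"
```

```text
[-0.18551772  0.01087934 -0.01072419]
```

Entering freely with no side force. Continuing to just before the sprung pad.

Emit:
move_tool(
  motion="-0.006,0,0,0,0,0,0\n-0.012,0,0,0,0,0,0\n-0.018,0,0,0,0,0,0\n-0.024,0,0,0,0,0,0\n-0.03,0,0,0,0,0,0\n-0.036,0,0,0,0,0,0\n-0.042,0,0,0,0,0,0\n-0.048,0,0,0,0,0,0\n-0.048,0,0,0,0,0,0\n-0.048,0,0,0,0,0,0",
)

```text
time_s: 8.75
position: [0.5535, 0.0652, 0.0191]
tcp_rot: [[0.012, 1.0, -0.001], [1.0, -0.012, 0.004], [0.004, -0.001, -1.0]]
force: [-0.0, 11.7, -1.0]
opening: 0.34
grasp_force: 30.0
```

```bash
python3 -c "
from rig import bot;print(bot.read_state()['moment'])"
```

```text
[ 1.94040492 -0.19222904  0.02702791]
```

11.7 N on the pin ramp, as expected. Pressing on slowly toward home.

Emit:
move_tool(
  motion="-0.002,0,0,0,0,0,0\n-0.004,0,0,0,0,0,0\n-0.006,0,0,0,0,0,0\n-0.008,0,0,0,0,0,0\n-0.010,0,0,0,0,0,0\n-0.010,0,0,0,0,0,0\n-0.010,0,0,0,0,0,0\n-0.010,0,0,0,0,0,0",
)

```text
time_s: 9.55
position: [0.5536, 0.0545, 0.0191]
tcp_rot: [[0.013, 1.0, -0.001], [1.0, -0.013, 0.004], [0.004, -0.001, -1.0]]
force: [0.3, 11.1, -0.0]
opening: 0.343
grasp_force: 30.0
```

```bash
python3 cap.py d5 side
```

```text
9.55 [0.5536 0.0545 0.0191] [[0.0126, 0.9999, -0.0007], [0.9999, -0.0126, 0.0038], [0.0038, -0.0008, -1.0]]
```

Emit:
move_tool(
  motion="-0.002,0,0,0,0,0,0\n-0.004,0,0,0,0,0,0\n-0.006,0,0,0,0,0,0\n-0.008,0,0,0,0,0,0\n-0.010,0,0,0,0,0,0\n-0.012,0,0,0,0,0,0\n-0.014,0,0,0,0,0,0\n-0.014,0,0,0,0,0,0\n-0.014,0,0,0,0,0,0\n-0.014,0,0,0,0,0,0",
)

```text
time_s: 10.6
position: [0.5536, 0.0449, 0.0197]
tcp_rot: [[0.015, 1.0, 0.0], [1.0, -0.015, 0.009], [0.009, 0.0, -1.0]]
force: [3.1, 28.6, 2.8]
opening: 0.346
grasp_force: 30.0
```

```bash
python3 cap.py d6 side
```

```text
10.6 [0.5536 0.0449 0.0197] [[0.0149, 0.9999, 0.0002], [0.9998, -0.0149, 0.0094], [0.0094, 0.0001, -1.0]]
```

It's on the fixed stop (y=0.0449, 28.6 N). Holding 2.5 s for the pin, then checking its height.

Emit:
move_tool(
  motion="0,0,0,0,0,0,0\n0,0,0,0,0,0,0\n0,0,0,0,0,0,0\n0,0,0,0,0,0,0\n0,0,0,0,0,0,0\n0,0,0,0,0,0,0\n0,0,0,0,0,0,0\n0,0,0,0,0,0,0\n0,0,0,0,0,0,0\n0,0,0,0,0,0,0\n0,0,0,0,0,0,0\n0,0,0,0,0,0,0\n0,0,0,0,0,0,0\n0,0,0,0,0,0,0\n0,0,0,0,0,0,0",
)

```text
time_s: 12.15
position: [0.5536, 0.0449, 0.0197]
tcp_rot: [[0.015, 1.0, 0.0], [1.0, -0.015, 0.009], [0.009, 0.0, -1.0]]
force: [2.6, 29.2, 4.1]
opening: 0.34
grasp_force: 30.0
```

Emit:
move_tool(
  motion="0,0,0,0,0,0,0\n0,0,0,0,0,0,0\n0,0,0,0,0,0,0\n0,0,0,0,0,0,0\n0,0,0,0,0,0,0\n0,0,0,0,0,0,0\n0,0,0,0,0,0,0\n0,0,0,0,0,0,0\n0,0,0,0,0,0,0\n0,0,0,0,0,0,0",
)

```text
time_s: 13.15
position: [0.5536, 0.0449, 0.0196]
tcp_rot: [[0.015, 1.0, 0.0], [1.0, -0.015, 0.009], [0.009, 0.0, -1.0]]
force: [2.1, 29.3, 4.0]
opening: 0.339
grasp_force: 30.0
```

```bash
python3 cap.py d7 side; python3 cap.py s7 scene >/dev/null
python3 - <<'E'
import cv2,numpy as np
z=lambda n,x,y:cv2.resize(cv2.imread(f"pics/{n}.png")[y:y+60,x:x+80],(400,300),interpolation=3)
cv2.imwrite("pics/m7.png",np.vstack([np.hstack([z("side0",320,135),z("d6",320,135)]),np.hstack([z("d7",320,135),z("s7",240,150)])]))
E
```

```text
13.15 [0.5536 0.0449 0.0196] [[0.0149, 0.9999, 0.0003], [0.9998, -0.0149, 0.0094], [0.0094, 0.0001, -1.0]]
```

View pics/m7.png

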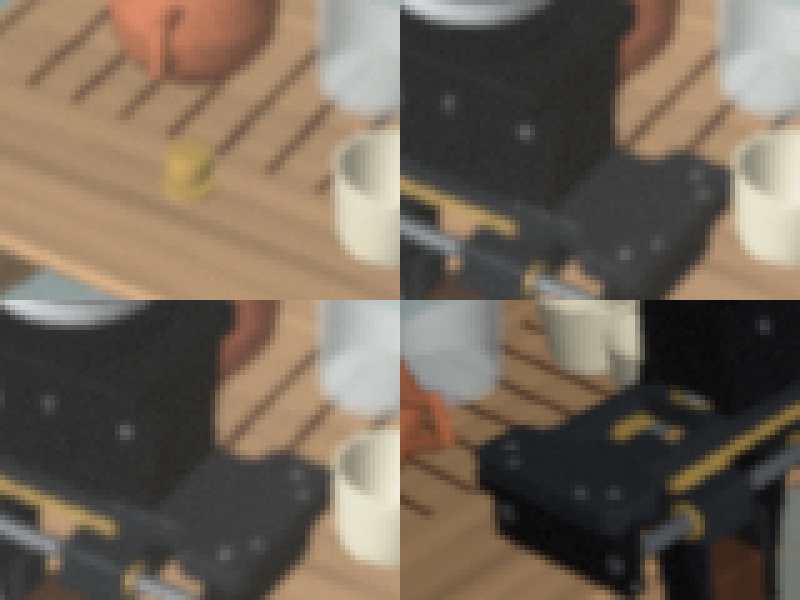

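The gripper hides the knob. I'll test the latch by relaxing the push while still gripping: if it has latched, the spring force should vanish.

Emit:
move_tool(
  motion="0.002,0,0,0,0,0,0\n0.004,0,0,0,0,0,0\n0.006,0,0,0,0,0,0\n0.008,0,0,0,0,0,0\n0.009,0,0,0,0,0,0\n0.009,0,0,0,0,0,0\n0.009,0,0,0,0,0,0\n0.009,0,0,0,0,0,0",
)

```text
time_s: 14.05
position: [0.5537, 0.0484, 0.0191]
tcp_rot: [[0.012, 1.0, -0.001], [1.0, -0.012, 0.002], [0.002, -0.001, -1.0]]
force: [-0.3, 6.4, 0.3]
opening: 0.343
grasp_force: 30.0
```

Emit:
move_tool(
  motion="0.001,0,0,0,0,0,0\n0.002,0,0,0,0,0,0\n0.003,0,0,0,0,0,0\n0.003,0,0,0,0,0,0\n0.003,0,0,0,0,0,0",
)

```text
time_s: 14.55
position: [0.5538, 0.0487, 0.019]
tcp_rot: [[0.011, 1.0, -0.001], [1.0, -0.011, -0.001], [-0.001, -0.001, -1.0]]
force: [-2.7, -4.7, 0.2]
opening: 0.348
grasp_force: 30.0
```

Latched: it holds at 0.0487 against a 4.7 N pull. Releasing and lifting straight up.

Emit:
move_tool(
  motion="-0.0015,0,0,0,0,0,0\n-0.0015,0,0,0,0,0,0.6\n-0.0015,0,0,0,0,0,0.6\n-0.0015,0,0,0,0,0,0.6\n-0.0015,0,0,0,0,0,0.6\n-0.0015,0,0,0,0,0,0.6\n-0.0015,0,-0.01,0,0,0,0.6\n-0.0015,0,-0.03,0,0,0,0.6\n-0.0015,0,-0.06,0,0,0,0.6\n-0.0015,0,-0.1,0,0,0,0.6\n-0.0015,0,-0.14,0,0,0,0.6\n0.05,0,-0.18,0,0,0,0.6\n0.1,0,-0.2,0,0,0,0.6\n0.15,0,-0.2,0,0,0,0.6\n0.15,0,-0.2,0,0,0,0.6\n0.15,0,-0.2,0,0,0,0.6\n0.15,0,-0.2,0,0,0,0.6",
)

```text
time_s: 16.25
position: [0.5553, 0.1994, 0.2188]
tcp_rot: [[0.01, 1.0, -0.001], [1.0, -0.01, -0.001], [-0.001, -0.001, -1.0]]
force: [-0.2, -0.2, 0.5]
opening: 0.596
grasp_force: 0.0
```

```bash
python3 cap.py d8 side; python3 cap.py s8 scene >/dev/null
python3 - <<'E'
import cv2,numpy as np
z=lambda n,x,y:cv2.resize(cv2.imread(f"pics/{n}.png")[y:y+120,x:x+160],(400,300),interpolation=3)
cv2.imwrite("pics/m8.png",np.vstack([np.hstack([z("side0",285,115),z("d8",285,115)]),np.hstack([z("scene0",180,130),z("s8",180,130)])]))
E
```

```text
16.25 [0.5553 0.1994 0.2188] [[0.0099, 1.0, -0.001], [0.9999, -0.0099, -0.0012], [-0.0012, -0.001, -1.0]]
```

View pics/m8.png

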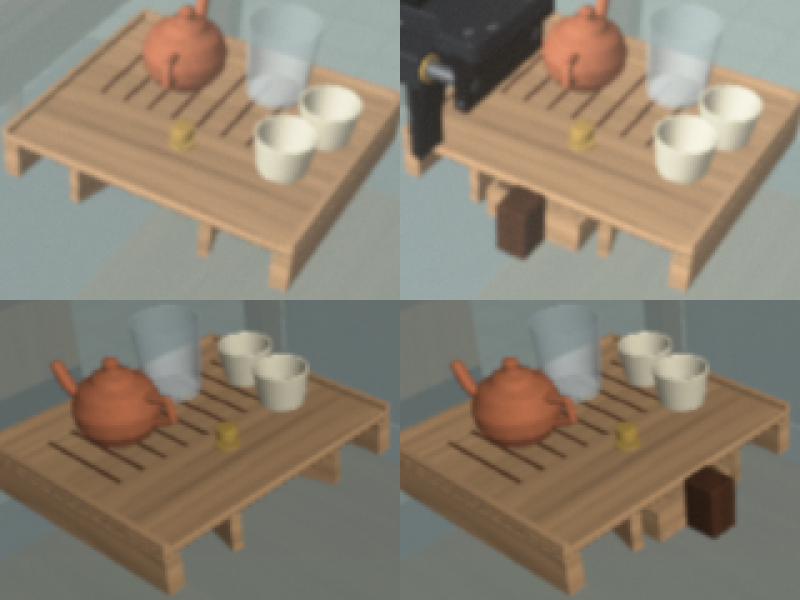

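The knob is down at its starting height (side crop (181,135) before and after), the drawer is in, and the crockery hasn't moved. Handing in.

```bash
python3 -c "
from rig import bot;print(bot.hand_in())"
```

```text
the job is handed in; nothing more can be done
None
```

I slid the drawer home and held it pressed on the stop. A light pull test before letting go showed the latch pin holding it. The teapot, pitcher and cups did not visibly move, and I handed the job in at about 16 s. `bot.hand_in()` did not say whether it passed.

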